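# Snap the retaining clip onto the pulley spindle

### The arm

A 6-joint arm with a two-finger parallel gripper is mounted at the origin on a cart in front of the work surface, level with it; the furniture and walls round the work are solid. World frame = base frame: x ahead of the robot, y to its left, z up, the work surface at z = 0. Lengths are in m, angles in rad, forces in N, time in s.
With the tool pointing down it reaches from about 0.375 to 0.975 m from the base axis. Payload 3.8 kg.
Tool frame: the origin (TCP) lies at the very end of the fingers, on their centre line; the grasp point (between the pads) lies 19 mm behind it (grip_depth is the distance from the TCP to the grasp point, in m); z points along the fingers, y is the line along which they close (so a half turn about z gives the same grasp; the last joint's range is limited). The gripper opens to 88 mm and grips with 3 to 60 N. Pads are 18 mm wide; open, the fingers measure 123 mm over their backs; the gripper's body (75 mm by 187 mm) begins 45 mm behind the grasp point.
Start: joints at [1.147, 0.264, 1.604, -0, 1.274, -0.037], TCP at [0.255, 0.625, 0.239] pointing down, gripper open.
Joint ranges: [-2.63, 2.63], [-0.94, 2.18], [0.31, 2.57], [-1.31, 4.45], [0, 2.66], [-2.55, 2.55]. Speed limits (rad/s): [2.57, 2.57, 3.14, 3.14, 3.14, 3.14].

### API

Orientations are given as a unit quaternion [w, x, y, z].
In Python, from rig import * gives the robot as it stands.
- The arm moves only by the tool carry_out, never from a script. Its argument "commands" is a list of rows, each a list of 3 entries, a list of its own where there are three numbers: the shift along the tool's x, y, z in mm, then the turn about the tool's z in units of 6 degrees (1.0 is 6 degrees), then the finger opening in mm, from 0 to 88.1. In form: [[[x, y, z], roll, jaw], ...]. A call has 1 to 10 rows; each row is the pose to reach, as a shift and turn from the pose commanded when the call began, along the tool's axes at that moment; what a row does not reach only later rows make up. A row lasts 1/12 s, in which the tool goes at most 41.7 mm and 7.16 degrees, less where a joint would pass 70% of its speed; a pose out of reach is approached as far as the arm can. A call with a gripper value outside its range is refused whole. The fingers move at their own pace and stop on an object; "newtons" is the grip in N (left out, the last holds). Time passes only in rows, so rows that repeat a pose let the fingers close. It gives the time, the measured TCP pose, the force, the opening and the grip force at its end, in the units of the state.
- sense(): the state, without advancing time (a new reading comes with each control period).
- snapshot(name): name is "scene" or "top"; returns a dict with "image" (480x640x3 uint8, blue, green, red), "fx", "fy", "cx", "cy" (pixels), "R" (3x3) and "t" (3): a world point X has camera coordinates R X + t. Camera axes: x right, y down, z forward; pixel columns grow to the right and rows downward; lengths in m; the calibration is good to about 2 mm. A picture is of the moment at which its call begins. There is no depth.
- job_done(): hands the job in; it is judged then, once.
Trained networks look in a picture, given as the dict that the camera call returned (one of the last four; its "shot" number tells which), for a name from the list of things; names that differ only in an ending like _2 or _b are one class to them, and where a whole thing is asked for, a point or a joint stands for the part that bears it (a point fixed in the world has none). Each returns a list of dicts, best first, with "score" (0 to 1); they miss things now and then, are a little off and sometimes report something else, mostly with a low value. They report only what shows in the picture. A call takes as long as a camera call. They do not tell look-alikes from the thing itself.
- find_in(label, picture): "at" ([x, y, z] in m, in world coordinates, good to about 4 mm: the middle of the surface that is visible of it).
- landmark_of(label, picture): "at" ([x, y, z] in m, in world coordinates, good to about 4 mm: a listed point, or the origin of a listed thing).
The state is a dict: "time": time; "q": joint angles; "qd": joint speeds; "tau": joint torques, N m; "ee_pos": TCP position; "tcp_rot": TCP orientation; "contact_force": force on the tool from outside, world axes, zero at the start; "wrist_torque": the same for the moment, N m; "grip_width": finger opening in m; "finger_force": force on a finger pad.
Only numpy, scipy, OpenCV 4.12 (cv2) and the standard library are available. Lean on these libraries where they do the work, as an engineer would, in place of code of your own. Each camera call takes 0.05 s, during which the arm holds its last target. There are 200 camera calls.

### The job

Take the steel spring clip out of its slotted rest and push it straight down, mouth first, over the spindle into the groove against the pulley's face until it snaps fully home, then let go, leaving its tab upright. The spindle's position along its bearings is not known, but the pulley's face can be found by gently touching it with the clip. Press gently, never with more than 40 N between clip and spindle, and leave the other things on the bench where they are.

Things in the scene. Friction and masses are not known exactly. Their poses are not given: they have to be found in the camera images.
- clip_tab (a point): Grip point, centre of the tab of the loose spring clip (60 g), which stands mouth down. z up, y through its thickness (along the spindle when fitted), x across its width; symmetric, either way round fits. Dark tab 24 mm wide (x), 10 mm thick (y, grasp here), 46 mm tall, top 17 mm above this point. The rest is 6 mm thick, centred under the tab; feet 64 mm below this point.
- clip_bore (a point): Centre of the clip's round bore, 46 mm below clip_tab, same axes; on the spindle axis when fully home. The back meets the groove 10 mm above this point; two sprung jaws hang either side, their flared feet 18 mm below it and 32 mm apart overall. The jaws open far enough for the groove only, not for the full shaft.
- rest: Fixed black slotted block, 66 (x) x 40 (y) x 23.5 mm; origin at the centre of its underside. The clip stands in its slot (44 mm along x, 8 mm along y, floor 6 mm above the table) and is lifted straight up out of it.
- stand: Fixed grey spindle stand, base 70 (x) x 220 (y) x 10 mm; origin at the centre of its underside, y along the spindle towards the pulley. Bearing posts at y = -86 and +86 mm, 14 mm thick, round tops 17 mm in radius about the axis. Pushing the clip into the groove takes about 8 N, then it snaps and its back stops on the groove.
- spindle_mid (a point): Fixed point on the spindle axis, mid-stand, 45 mm above the table; axes as the stand's. Steel shaft 26 mm dia; brass pulley 34 mm dia, 21 mm long, -y face anywhere from y = -21 to +30 mm of here (not reported). Groove: 20 mm dia, 9 mm wide, from that face to -y, then plain shaft. With the bore 23 mm above the axis the feet clear the shaft and meet that face. It does not shift or turn.
- setup_block: Loose ground steel block 50 x 50 x 25 mm, a bystander; origin at the centre of its underside.
- ring_gauge_1: Loose steel ring 38 mm across, 12 mm high, a bystander; origin at the centre of its underside.
- loupe: Loose black eyeglass loupe 34 mm across, 30 mm high, a bystander; origin at the centre of its underside.
Things that resemble listed ones, but are neither listed nor needed, are in the scene too. Of the things that look like the stand, the larger one is meant.

How it is judged:
By the outcome, as a careful person would: the job done as asked, in the order asked, and still so for the second after the job is handed in, with the robot touching nothing.
It also fails if it takes over 48 s, if anything falls off the work surface, if the arm or the gripper's body presses on something with over 40 N, if the wrist force passes 120 N, or if a joint passes its speed limit or range.

## Working session

There is one attempt and no reset: what is moved stays moved. The work goes in short steps, Python scripts to look and compute and a tool call to move; the robot and the scene stay as the last step left them, time stands still between calls to the robot, and variables do not carry over. Pictures are saved under pics/ and viewed, at most 10 in all, crops included, and the job is handed in when it is done.

Besides the shell and the picture viewer there is one more tool, called by a JSON object that holds its "fn" and its "kwargs". carry_out: Moves the arm, as the interface text tells. Its arguments: {"type":"object","properties":{"commands":{"type":"array"},"newtons":{"type":"number"}},"required":["commands"]}

```bash
mkdir -p pics; ls; python3 - <<'E'
from rig import *
import cv2
s=sense(); print({k:s[k] for k in('time','q','ee_pos','tcp_rot','contact_force','grip_width')})
for n in('scene','top'):
    p=snapshot(n); cv2.imwrite(f'pics/{n}0.png',p['image'])
    print(n,p['fx'],p['cx'],p['cy'],p['R'],p['t'])
    for l in('clip_tab','clip_bore','rest','stand','spindle_mid','setup_block','ring_gauge_1','loupe'):
        for f in (landmark_of,):
            print(l,[( [round(float(v),3) for v in d['at']],round(d['score'],2)) for d in f(l,p)[:4]])
E
```

```text
pics
{'time': 0.0, 'q': array([ 1.14713474e+00,  2.64753969e-01,  1.60537951e+00,  2.14154936e-05,
        1.27366634e+00, -3.68714975e-02]), 'ee_pos': array([0.2543091 , 0.62449982, 0.23738446]), 'tcp_rot': array([-2.61844248e-04,  1.92194721e-01,  9.81356190e-01, -1.07212199e-03]), 'contact_force': array([-0.77807412,  0.26395983, -0.83499226]), 'grip_width': 0.08845035776345085}
scene 535.9802154941848 323.4687805655434 242.84617044889 [[ 0.68136197 -0.73185403  0.01164233]
 [-0.41557686 -0.39990111 -0.81693021]
 [ 0.60252945  0.5517869  -0.57661901]] [-0.30558949  0.32797866  0.62579838]
clip_tab [([0.599, 0.21, 0.071], 0.56)]
clip_bore [([0.596, 0.201, 0.026], 0.55), ([0.713, -0.06, 0.0], 0.23)]
rest [([0.596, 0.204, -0.001], 0.92)]
stand [([0.585, -0.158, 0.0], 0.71), ([0.427, 0.254, 0.002], 0.57)]
spindle_mid [([0.432, 0.256, 0.034], 0.95), ([0.582, -0.158, 0.046], 0.62)]
setup_block [([0.379, -0.038, -0.0], 0.94)]
ring_gauge_1 [([0.714, -0.059, -0.001], 0.79)]
loupe [([0.401, 0.103, -0.003], 0.62)]
top 442.23480720973964 316.6941760474562 241.00675341048037 [[ 0.00511196 -0.99993632 -0.01006081]
 [-0.98562445 -0.00333924 -0.16891802]
 [ 0.16887367  0.01077968 -0.98557875]] [0.07548768 0.53592494 0.82540581]
clip_tab [([0.597, 0.207, 0.071], 0.48), ([0.381, -0.038, -0.001], 0.47)]
clip_bore [([0.594, 0.207, 0.021], 0.71)]
rest [([0.592, 0.207, 0.002], 0.67)]
stand [([0.583, -0.156, 0.0], 0.77), ([0.428, 0.256, 0.002], 0.57)]
spindle_mid [([0.583, -0.16, 0.043], 0.75)]
setup_block [([0.381, -0.036, -0.003], 0.9)]
ring_gauge_1 [([0.712, -0.06, -0.001], 0.76)]
loupe [([0.399, 0.104, -0.0], 0.75), ([0.584, -0.159, 0.043], 0.68)]
```

View pics/scene0.png

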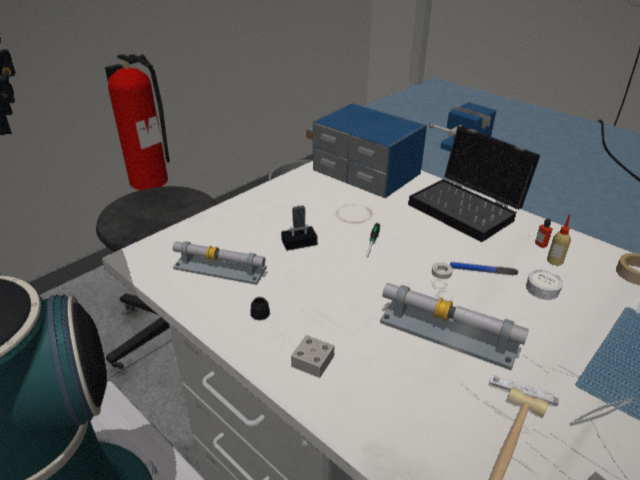

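View pics/top0.png

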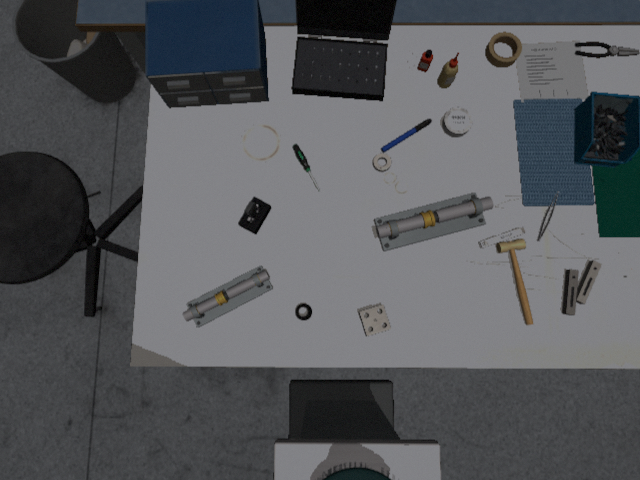

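The scene view shows two spindle stands: the larger at (455,320), in the top view (432,222), and a smaller one at (220,260), in the top view (228,295). The larger one is meant. The clip stands in its rest at (299,225) in the scene view and (255,214) in the top view. An enlarged crop should confirm both, along with the groove side.

```bash
python3 - <<'E'
import cv2,numpy as np
s=cv2.imread('pics/scene0.png');t=cv2.imread('pics/top0.png')
t=cv2.convertScaleAbs(t,alpha=1.3)
def c(i,x,y,w,h,W,H):return cv2.resize(i[y:y+h,x:x+w],(W,H),interpolation=cv2.INTER_CUBIC)
A=np.hstack([c(s,375,270,160,100,480,300),c(s,265,190,64,60,320,300)])
B=np.hstack([c(t,365,184,136,85,480,300),c(t,223,184,64,60,320,300)])
cv2.imwrite('pics/crop0.png',np.vstack([A,B]))
E
```

```text
(no output)
```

View pics/crop0.png

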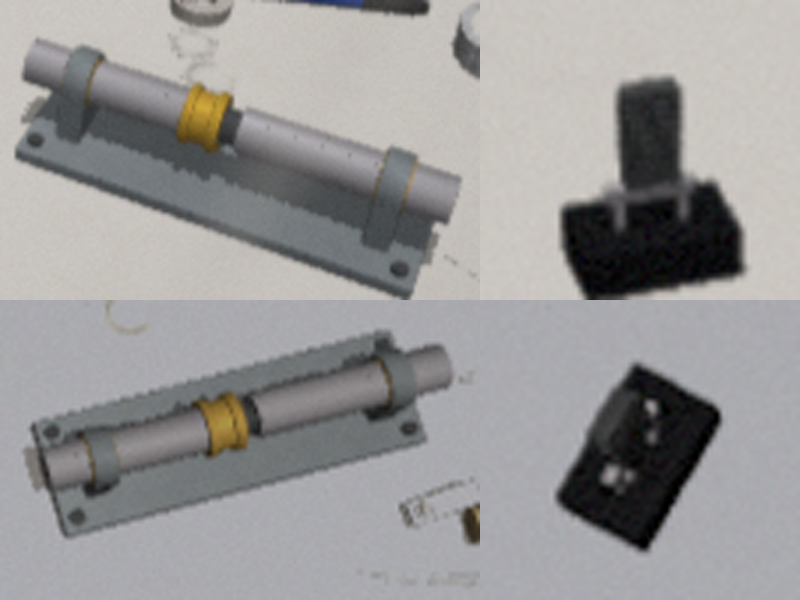

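The crop confirms the large stand: brass pulley with the dark groove on its right side, which is towards world -y, so stand +y points left in the top image. The clip is the dark tab with jaws in the black rest. Next I'll measure yaws and positions.

```bash
cat > h.py <<'E'
from rig import *
import numpy as np, cv2
from scipy.spatial.transform import Rotation as Ro
def bp(p,uv,z):
    d=p['R'].T@np.array([(uv[0]-p['cx'])/p['fx'],(uv[1]-p['cy'])/p['fy'],1]); c=-p['R'].T@p['t']
    return c+d*(z-c[2])/d[2]
def proj(p,X):
    c=p['R']@np.array(X)+p['t']; return np.array([p['fx']*c[0]/c[2]+p['cx'],p['fy']*c[1]/c[2]+p['cy']])
def state():
    s=sense(); w=s['tcp_rot']; R=Ro.from_quat([w[1],w[2],w[3],w[0]]).as_matrix()
    print('t%.2f'%s['time'],'p',np.round(s['ee_pos']*1e3,1),'yang%.2f'%np.degrees(np.arctan2(R[1,1],R[0,1])),'z',np.round(R[:,2],4),
      'F',np.round(s['contact_force'],1),'M',np.round(s['wrist_torque'],2),'w%.1f'%(s['grip_width']*1e3),'g',np.round(s['finger_force'],1),'q',np.round(s['q'],2))
    return s,R
def goto(P,yang=None):
    """tool-frame shift (mm) and roll units to bring TCP to P with tool y at yang deg"""
    s,R=state(); print('shift',np.round(R.T@(np.array(P)-s['ee_pos'])*1e3,1))
    if yang is not None:
        a=np.degrees(np.arctan2(R[1,1],R[0,1])); d=(a-yang+90)%180-90; print('roll',round(d/6,2))
E
python3 - <<'E'
from h import *
s=snapshot('scene');t=snapshot('top')
f=480/136
for n,p,pts in(('top',t,[(365+x/f,184+(y-300)/f) for x,y in((35,422),(68,533),(427,440),(385,332))]),
 ('scene',s,[(375+x/3,270+y/3) for x,y in((16,152),(410,292))])):
    P=np.array([bp(p,u,.01) for u in pts]); print(n,np.round(P,4).tolist())
    if n=='top': print('centre',P.mean(0)); L=((P[0]+P[1])-(P[3]+P[2]))/2
    else: L=P[0]-P[1]
    print('yang',np.degrees(np.arctan2(L[1],L[0])),np.linalg.norm(L))
C=[(223+(x-480)/5,184+(y-300)/5) for x,y in((635,365),(720,412),(643,550),(558,495))]
P=np.array([bp(t,u,.0235) for u in C]);print(np.round(P,4).tolist(),P.mean(0))
L=(P[0]+P[1]-P[2]-P[3])/2; print('rest x ang',np.degrees(np.arctan2(L[1],L[0])),np.linalg.norm(L))
# shaft edges / brass in top
for n,p in(('top',t),('scene',s)):
    hsv=cv2.cvtColor(p['image'],cv2.COLOR_BGR2HSV); m=cv2.inRange(hsv,(18,120,70),(32,255,255))
    k,lab,st,ce=cv2.connectedComponentsWithStats(m)
    for i in range(1,k):
        if st[i,4]>40: print(n,st[i],np.round(ce[i],1), np.round(bp(p,ce[i],.055),4))
print('spindle_mid proj',proj(t,(.583,-.158,.045)),proj(s,(.583,-.158,.045)))
goto((.596,.206,.051),61.2)
E
```

```text
top [[0.5893, -0.042, 0.01], [0.5236, -0.06, 0.01], [0.5792, -0.2702, 0.01], [0.6442, -0.2493, 0.01]]
centre [ 0.58405463 -0.15538017  0.01      ]
yang 104.83399933815754 0.21597698724769132
scene [[0.5185, -0.0647, 0.01], [0.5759, -0.2729, 0.01]]
yang 105.41242093564281 0.216024651061491
[[0.631, 0.2076, 0.0235], [0.6112, 0.1721, 0.0235], [0.5535, 0.2021, 0.0235], [0.5762, 0.2375, 0.0235]] [0.59294934 0.20485759 0.0235    ]
rest x ang -28.01707314012188 0.0637274557016923
top [422 211  13  17 151] [428.5 218.4] [ 0.5797 -0.1415  0.055 ]
top [215 291  12  14  91] [220.1 298.1] [0.4228 0.2618 0.055 ]
scene [206 247  11  13 106] [210.8 252.8] [0.4062 0.2407 0.055 ]
scene [434 298  18  23 253] [442.1 308.7] [ 0.5686 -0.1462  0.055 ]
spindle_mid proj [435.59268087 217.94909865] [452.38636581 312.40404815]
t1.00 p [254.6 625.1 238.7] yang67.84 z [ 0. -0. -1.] F [-0.3  0.1  0.2] M [-0.03 -0.    0.01] w88.2 g 0.0 q [ 1.15  0.26  1.6  -0.    1.27 -0.04]
shift [-474.3 -259.4  187.7]
roll 1.11
```

{"fn": "carry_out", "kwargs": {"commands": [[[-40, -22, 7], 0.5, 50], [[-80, -44, 15], 1, 50], [[-120, -66, 22], 1, 50], [[-160, -88, 30], 1, 50], [[-200, -110, 37], 1, 50], [[-240, -132, 45], 1, 50], [[-280, -154, 52], 1, 50], [[-320, -176, 60], 1, 50], [[-360, -198, 67], 1, 50], [[-400, -220, 75], 1, 50]], "newtons": 20}}

```text
time: 1.83
ee_pos: [0.5146, 0.3041, 0.1714]
tcp_rot: [0.0, 0.243, 0.97, 0.0]
contact_force: [0.3, 0.0, -0.1]
grip_width: 0.0503
finger_force: 0.0
```

{"fn": "carry_out", "kwargs": {"commands": [[[-38, -15, 5], 0, 50], [[-76, -30, 10], 0, 50], [[-76, -30, 10], 0, 50]]}}

```text
time: 2.08
ee_pos: [0.5701, 0.2377, 0.1605]
tcp_rot: [0.001, 0.246, 0.969, -0.001]
contact_force: [-0.6, 1.2, -1.1]
grip_width: 0.0498
finger_force: 0.0
```

```bash
python3 - <<'E'
from h import *
t=snapshot('top');s=snapshot('scene')
for p in(t,s):
    for l in('clip_tab','clip_bore','rest'): print(l,[(np.round(d['at'],4),round(d['score'],2)) for d in landmark_of(l,p)[:2]])
goto((.596,.206,.051),61.6)
cv2.imwrite('pics/a.png',np.hstack([cv2.resize(p['image'][y:y+100,x:x+100],(400,400),interpolation=2) for p,x,y in((s,250,160),(t,205,160))]))
E
```

```text
clip_tab [(array([ 7.159e-01, -6.040e-02, -2.000e-04]), 0.32)]
clip_bore []
rest []
clip_tab [(array([0.5955, 0.2089, 0.0708]), 0.75), (array([ 0.5848, -0.1569,  0.0435]), 0.61)]
clip_bore [(array([0.5944, 0.2062, 0.0269]), 0.86)]
rest [(array([0.5975, 0.2067, 0.0051]), 0.84)]
t2.48 p [565.6 244.7 161.6] yang61.96 z [ 3.e-04  3.e-04 -1.e+00] F [-0.2  0.2  0.2] M [-0.04  0.01  0.08] w50.0 g 0.0 q [ 0.37  0.21  1.81  0.    1.11 -0.71]
shift [-45.  -20.  110.6]
roll 0.06
```

View pics/a.png

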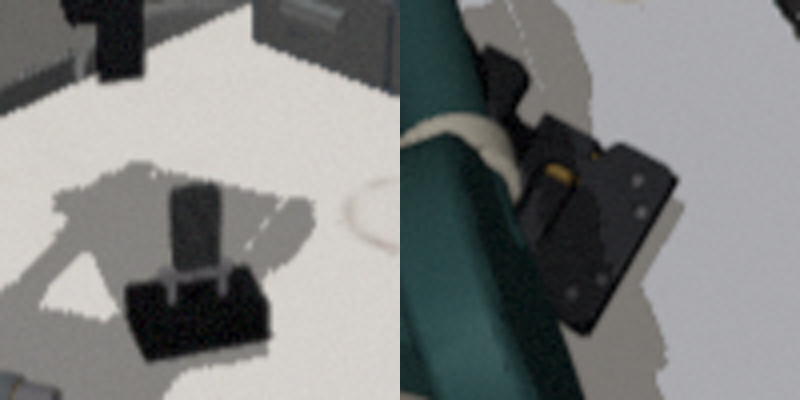

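The scene crop shows the clip standing in its rest at (195,230), untouched, with the gripper up and to the left, about 49 mm short. I'll move over it and descend.

{"fn": "carry_out", "kwargs": {"commands": [[[-22, -10, 10], 0, 60], [[-45, -20, 30], 0, 60], [[-45, -20, 40], 0, 60], [[-45, -20, 40], 0, 60]]}}

```text
time: 2.82
ee_pos: [0.5946, 0.2041, 0.1184]
tcp_rot: [-0.002, 0.243, 0.97, -0.001]
contact_force: [0.3, 0.1, -0.2]
grip_width: 0.0598
finger_force: 0.0
```

```bash
python3 - <<'E'
from h import *
s=snapshot('scene')
for l in('clip_tab','clip_bore'): print(l,[(np.round(d['at'],4),round(d['score'],2)) for d in landmark_of(l,s)[:2]])
goto((.596,.207,.051),61.6)
E
```

```text
clip_tab [(array([0.5947, 0.2106, 0.0719]), 0.83)]
clip_bore [(array([0.5962, 0.207 , 0.0283]), 0.8)]
t2.97 p [596.1 205.6 121.7] yang61.90 z [-1.e-04  4.e-04 -1.e+00] F [-0.   0.5  0.3] M [ 0.01  0.03 -0.06] w60.2 g 0.0 q [ 0.29  0.28  1.81  0.    1.05 -0.79]
shift [ 0.8  1.2 70.7]
roll 0.05
```

{"fn": "carry_out", "kwargs": {"commands": [[[0, 1, 30], 0, 40], [[0, 1, 60], 0, 30], [[0, 1, 70], 0, 25], [[0, 1, 70], 0, 18], [[0, 1, 70], 0, 12], [[0, 1, 70], 0, 6], [[0, 1, 70], 0, 6], [[0, 1, 70], 0, 6]], "newtons": 6}}

```text
time: 3.63
ee_pos: [0.5985, 0.2059, 0.0534]
tcp_rot: [0.001, 0.243, 0.97, 0.001]
contact_force: [0.2, 0.1, 0.6]
grip_width: 0.0101
finger_force: 6.0
```

```bash
python3 - <<'E'
from h import *
state()
E
```

```text
t3.63 p [598.5 205.9  53.4] yang61.84 z [ 0.0032  0.001  -1.    ] F [0.2 0.1 0.6] M [ 0.11 -0.11 -0.02] w10.1 g 6.0 q [ 0.29  0.35  1.86  0.    0.93 -0.79]
```

{"fn": "carry_out", "kwargs": {"commands": [[[0, 0, 0], 0, 6], [[0, 0, 0], 0, 6], [[0, 0, -10], 0, 6], [[0, 0, -25], 0, 6], [[0, 0, -45], 0, 6], [[0, 0, -75], 0, 6], [[0, 0, -100], 0, 6], [[0, 0, -100], 0, 6]], "newtons": 45}}

```text
time: 4.3
ee_pos: [0.6006, 0.2064, 0.1581]
tcp_rot: [0.004, 0.243, 0.97, 0.002]
contact_force: [1.5, -0.1, 0.2]
grip_width: 0.0097
finger_force: 45.0
```

```bash
python3 - <<'E'
from h import *
u=np.array([np.cos(np.radians(105)),np.sin(np.radians(105)),0])
goto(np.array([.5835,-.1575,.15])-.02*u,105)
s=snapshot('scene')
for l in('clip_tab','clip_bore'): print(l,[(np.round(d['at'],4),round(d['score'],2)) for d in landmark_of(l,s)[:2]])
E
```

```text
t4.30 p [600.6 206.4 158.1] yang61.84 z [ 0.0094  0.0027 -1.    ] F [ 1.5 -0.1  0.2] M [-0.01 -0.06  0.03] w9.7 g 45.0 q [ 0.29  0.24  1.78 -0.    1.11 -0.79]
shift [-170.3 -343.5    7. ]
roll -7.19
clip_tab [(array([0.5999, 0.2105, 0.1735]), 0.74)]
clip_bore [(array([0.5957, 0.2047, 0.1314]), 0.58)]
```

{"fn": "carry_out", "kwargs": {"commands": [[[-12, -25, 0], -0.7, 6], [[-29, -58, 0], -1.5, 6], [[-46, -92, 1], -2.3, 6], [[-62, -125, 2], -3.1, 6], [[-79, -158, 3], -3.9, 6], [[-95, -192, 4], -4.7, 6], [[-112, -225, 4], -5.5, 6], [[-128, -258, 4], -6.3, 6], [[-145, -292, 4], -7.2, 6], [[-162, -325, 4], -7.2, 6]]}}

```text
time: 5.28
ee_pos: [0.5842, -0.1589, 0.1446]
tcp_rot: [-0.002, -0.133, 0.991, 0.001]
contact_force: [0.3, 1.2, -0.2]
grip_width: 0.0094
finger_force: 45.0
```

```bash
python3 - <<'E'
from h import *
u=np.array([np.cos(np.radians(105)),np.sin(np.radians(105)),0])
goto(np.array([.5835,-.1575,.14])-.02*u,105)
E
```

```text
t5.28 p [ 584.2 -158.9  144.6] yang105.26 z [-0.0046  0.0013 -1.    ] F [ 0.3  1.2 -0.2] M [ 0.04 -0.01  0.01] w9.4 g 45.0 q [-0.31  0.21  1.85 -0.    1.09 -2.14]
shift [  0.4 -18.5   4.5]
roll 0.04
```

{"fn": "carry_out", "kwargs": {"commands": [[[0, -10, 5], 0, 6], [[0, -18, 15], 0, 6], [[0, -18, 20], 0, 6], [[0, -18, 20], 0, 6]]}}

```text
time: 5.62
ee_pos: [0.589, -0.1734, 0.1236]
tcp_rot: [-0.003, -0.131, 0.991, 0.002]
contact_force: [-0.7, 0.8, -1.3]
grip_width: 0.0094
finger_force: 45.0
```

```bash
python3 - <<'E'
from h import *
state()
s=snapshot('scene');t=snapshot('top')
for p in(s,t):
    for l in('clip_tab','clip_bore','spindle_mid','stand'): print(l,[(np.round(d['at'],4),round(d['score'],2)) for d in landmark_of(l,p)[:2]])
state()
cv2.imwrite('pics/b.png',np.hstack([cv2.resize(s['image'][240:370,380:530],(450,390),interpolation=2),cv2.resize(cv2.convertScaleAbs(t['image'][150:280,365:481],alpha=1.5),(348,390),interpolation=2)]))
E
```

```text
t5.62 p [ 589.  -173.4  123.6] yang105.03 z [-0.0059  0.0027 -1.    ] F [-0.7  0.8 -1.3] M [0.07 0.04 0.01] w9.4 g 45.0 q [-0.33  0.25  1.85  0.    1.05 -2.16]
clip_tab [(array([ 0.5879, -0.172 ,  0.139 ]), 0.67)]
clip_bore [(array([ 0.5857, -0.1765,  0.094 ]), 0.85)]
spindle_mid [(array([ 0.5824, -0.1583,  0.0447]), 0.61), (array([0.4337, 0.2552, 0.0296]), 0.55)]
stand [(array([0.4274, 0.2555, 0.0023]), 0.82), (array([ 0.5834, -0.159 , -0.0017]), 0.64)]
clip_tab []
clip_bore [(array([ 0.5833, -0.1741,  0.094 ]), 0.56)]
spindle_mid [(array([ 0.5853, -0.1586,  0.0454]), 0.9), (array([0.4325, 0.2527, 0.0346]), 0.63)]
stand [(array([ 0.5806, -0.1557,  0.003 ]), 0.72), (array([0.4289, 0.2566, 0.0041]), 0.58)]
t6.12 p [ 591.5 -174.6  127.8] yang105.07 z [ 8.e-04 -3.e-04 -1.e+00] F [-0.3 -0.1 -0.3] M [ 0.06 -0.01  0.03] w9.7 g 45.0 q [-0.33  0.24  1.84  0.    1.05 -2.16]
```

View pics/b.png

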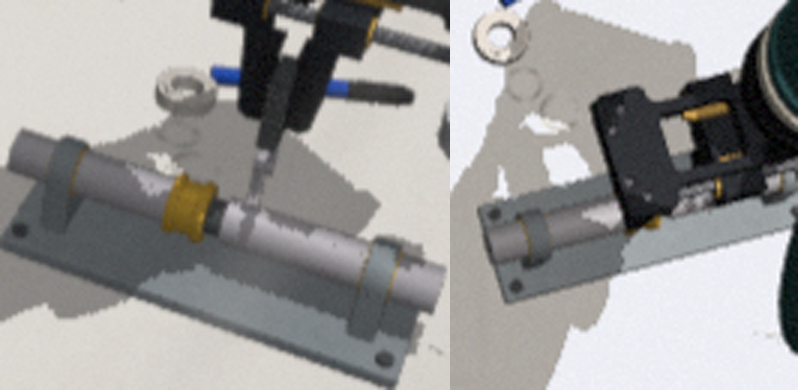

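The crop shows the clip held edge-on at (262,180) above the plain shaft. It is to the right of the groove (215,218) and the pulley (188,207), which is the correct side. I'll lower it astride the shaft and centre it by touch.

{"fn": "carry_out", "kwargs": {"commands": [[[-2, 0, 5], 0, 6], [[-2, 0, 12], 0, 6], [[-2, 0, 15], 0, 6], [[-2, 0, 17], 0, 6], [[-2, 0, 18], 0, 6], [[-2, 0, 18], 0, 6], [[-2, 0, 18], 0, 6]]}}

```text
time: 6.7
ee_pos: [0.5931, -0.1745, 0.1093]
tcp_rot: [-0.0, -0.131, 0.991, 0.0]
contact_force: [0.1, 0.9, 0.1]
grip_width: 0.0096
finger_force: 45.0
```

```bash
python3 - <<'E'
from h import *
state()
s=snapshot('scene')
for l in('clip_tab','clip_bore','spindle_mid','stand'): print(l,[(np.round(d['at'],4),round(d['score'],2)) for d in landmark_of(l,s)[:2]])
state()
E
```

```text
t6.70 p [ 593.1 -174.5  109.3] yang105.03 z [-1.e-04  0.e+00 -1.e+00] F [0.1 0.9 0.1] M [ 0.04 -0.03  0.  ] w9.6 g 45.0 q [-0.33  0.27  1.85  0.    1.02 -2.16]
clip_tab [(array([ 0.5933, -0.1734,  0.1241]), 0.78)]
clip_bore [(array([ 0.589 , -0.1808,  0.0808]), 0.66), (array([ 0.4017,  0.1051, -0.0032]), 0.36)]
spindle_mid [(array([ 0.5831, -0.1587,  0.043 ]), 0.91), (array([0.4304, 0.2533, 0.0298]), 0.91)]
stand [(array([ 0.5833, -0.1591,  0.0014]), 0.96), (array([4.263e-01, 2.526e-01, 3.000e-04]), 0.65)]
t6.95 p [ 593.3 -174.5  109.6] yang105.04 z [ 5.e-04 -1.e-04 -1.e+00] F [-0.5  0.4 -0. ] M [-0.04 -0.    0.03] w9.6 g 45.0 q [-0.33  0.27  1.85  0.    1.02 -2.16]
```

{"fn": "carry_out", "kwargs": {"commands": [[[0, 0, 1.5], 0, 6], [[0, 0, 3], 0, 6], [[0, 0, 4], 0, 6], [[0, 0, 5], 0, 6], [[0, 0, 5], 0, 6]]}}

```text
time: 7.37
ee_pos: [0.5929, -0.1744, 0.1039]
tcp_rot: [-0.0, -0.131, 0.991, 0.0]
contact_force: [0.2, -0.8, 0.3]
grip_width: 0.0096
finger_force: 45.0
```

{"fn": "carry_out", "kwargs": {"commands": [[[0, 0, 0.7], 0, 6], [[0, 0, 1.4], 0, 6], [[0, 0, 2], 0, 6], [[0, 0, 2], 0, 6]]}}

```text
time: 7.7
ee_pos: [0.593, -0.1744, 0.1022]
tcp_rot: [-0.0, -0.131, 0.991, 0.0]
contact_force: [-0.3, -0.2, -0.7]
grip_width: 0.0095
finger_force: 45.0
```

{"fn": "carry_out", "kwargs": {"commands": [[[0, 0, 0.7], 0, 6], [[0, 0, 1.4], 0, 6], [[0, 0, 2], 0, 6], [[0, 0, 2], 0, 6]]}}

```text
time: 8.03
ee_pos: [0.593, -0.1744, 0.1001]
tcp_rot: [-0.0, -0.131, 0.991, 0.0]
contact_force: [-0.1, -0.2, -0.9]
grip_width: 0.0095
finger_force: 45.0
```

{"fn": "carry_out", "kwargs": {"commands": [[[0, 0, 0.7], 0, 6], [[0, 0, 1.4], 0, 6], [[0, 0, 2], 0, 6], [[0, 0, 2], 0, 6]]}}

```text
time: 8.37
ee_pos: [0.593, -0.1744, 0.0981]
tcp_rot: [-0.0, -0.131, 0.991, 0.0]
contact_force: [-0.7, -0.0, -0.6]
grip_width: 0.0095
finger_force: 45.0
```

{"fn": "carry_out", "kwargs": {"commands": [[[0.5, 0, 0], 0, 6], [[1, 0, 0], 0, 6], [[1.5, 0, 0], 0, 6], [[1.5, 0, 0], 0, 6]]}}

```text
time: 8.7
ee_pos: [0.592, -0.1749, 0.0986]
tcp_rot: [0.0, -0.131, 0.991, -0.0]
contact_force: [0.8, -0.2, -0.3]
grip_width: 0.0095
finger_force: 45.0
```

{"fn": "carry_out", "kwargs": {"commands": [[[0.5, 0, 0], 0, 6], [[1, 0, 0], 0, 6], [[1, 0, 0], 0, 6]]}}

```text
time: 8.95
ee_pos: [0.5914, -0.1751, 0.0988]
tcp_rot: [0.001, -0.131, 0.991, -0.0]
contact_force: [2.3, 0.5, 0.6]
grip_width: 0.0093
finger_force: 45.0
```

{"fn": "carry_out", "kwargs": {"commands": [[[0.5, 0, 0], 0, 6], [[1, 0, 0], 0, 6], [[1, 0, 0], 0, 6]]}}

```text
time: 9.2
ee_pos: [0.5903, -0.1754, 0.0988]
tcp_rot: [0.001, -0.131, 0.991, -0.0]
contact_force: [2.6, 0.8, 1.7]
grip_width: 0.0096
finger_force: 45.0
```

{"fn": "carry_out", "kwargs": {"commands": [[[-1.2, 0, 0], 0, 6], [[-2.4, 0, 0], 0, 6], [[-3.5, 0, 0], 0, 6], [[-4.5, 0, 0], 0, 6], [[-4.5, 0, 0], 0, 6]]}}

```text
time: 9.62
ee_pos: [0.5933, -0.174, 0.0975]
tcp_rot: [-0.001, -0.131, 0.991, 0.0]
contact_force: [0.2, -0.2, -0.1]
grip_width: 0.0096
finger_force: 45.0
```

{"fn": "carry_out", "kwargs": {"commands": [[[-0.5, 0, 0], 0, 6], [[-1, 0, 0], 0, 6], [[-1, 0, 0], 0, 6]]}}

```text
time: 9.87
ee_pos: [0.5948, -0.1739, 0.0981]
tcp_rot: [-0.0, -0.131, 0.991, 0.0]
contact_force: [0.6, 0.5, 0.6]
grip_width: 0.0098
finger_force: 45.0
```

{"fn": "carry_out", "kwargs": {"commands": [[[-0.5, 0, 0], 0, 6], [[-1, 0, 0], 0, 6], [[-1, 0, 0], 0, 6]]}}

```text
time: 10.12
ee_pos: [0.5954, -0.1737, 0.0982]
tcp_rot: [-0.001, -0.131, 0.991, 0.0]
contact_force: [-2.4, 0.7, -0.5]
grip_width: 0.0093
finger_force: 45.0
```

{"fn": "carry_out", "kwargs": {"commands": [[[1.5, 0, 0], 0, 6], [[2.7, 2, 0], 0, 6], [[2.7, 6, 0], 0, 6], [[2.7, 10, 0], 0, 6], [[2.7, 13, 0], 0, 6], [[2.7, 13, 0], 0, 6]]}}

```text
time: 10.62
ee_pos: [0.5899, -0.161, 0.0983]
tcp_rot: [-0.0, -0.131, 0.991, 0.0]
contact_force: [-0.3, 0.2, -0.8]
grip_width: 0.0096
finger_force: 45.0
```

{"fn": "carry_out", "kwargs": {"commands": [[[0, 0.5, 0], 0, 6], [[0, 1, 0], 0, 6], [[0, 1.5, 0], 0, 6], [[0, 2, 0], 0, 6], [[0, 2, 0], 0, 6]]}}

```text
time: 11.03
ee_pos: [0.5895, -0.1599, 0.0983]
tcp_rot: [-0.0, -0.131, 0.991, 0.0]
contact_force: [-0.2, -0.5, -0.4]
grip_width: 0.0099
finger_force: 45.0
```

{"fn": "carry_out", "kwargs": {"commands": [[[0, 0.5, 0], 0, 6], [[0, 1, 0], 0, 6], [[0, 1, 0], 0, 6]]}}

```text
time: 11.28
ee_pos: [0.5893, -0.1589, 0.0983]
tcp_rot: [-0.0, -0.131, 0.991, 0.0]
contact_force: [0.2, 0.0, -0.4]
grip_width: 0.0094
finger_force: 45.0
```

{"fn": "carry_out", "kwargs": {"commands": [[[0, 0.5, 0], 0, 6], [[0, 1, 0], 0, 6], [[0, 1, 0], 0, 6]]}}

```text
time: 11.53
ee_pos: [0.589, -0.1579, 0.0983]
tcp_rot: [-0.0, -0.131, 0.991, 0.0]
contact_force: [-0.7, -0.1, -1.1]
grip_width: 0.0093
finger_force: 45.0
```

{"fn": "carry_out", "kwargs": {"commands": [[[0, 0.5, 0], 0, 6], [[0, 1, 0], 0, 6], [[0, 1.5, 0], 0, 6], [[0, 1.5, 0], 0, 6]]}}

```text
time: 11.87
ee_pos: [0.5886, -0.1564, 0.0983]
tcp_rot: [-0.0, -0.131, 0.991, 0.0]
contact_force: [0.3, -0.1, -0.1]
grip_width: 0.0097
finger_force: 45.0
```

{"fn": "carry_out", "kwargs": {"commands": [[[0, 0.5, 0], 0, 6], [[0, 1, 0], 0, 6], [[0, 1, 0], 0, 6]]}}

```text
time: 12.12
ee_pos: [0.5883, -0.1554, 0.0983]
tcp_rot: [-0.0, -0.131, 0.991, 0.0]
contact_force: [0.5, 0.5, -0.6]
grip_width: 0.0099
finger_force: 45.0
```

{"fn": "carry_out", "kwargs": {"commands": [[[0, 0.5, 0], 0, 6], [[0, 1, 0], 0, 6], [[0, 1, 0], 0, 6]]}}

```text
time: 12.37
ee_pos: [0.5881, -0.1545, 0.0983]
tcp_rot: [-0.0, -0.131, 0.991, 0.0]
contact_force: [-0.1, -0.0, -0.7]
grip_width: 0.0093
finger_force: 45.0
```

{"fn": "carry_out", "kwargs": {"commands": [[[0, 0.5, 0], 0, 6], [[0, 1, 0], 0, 6], [[0, 1, 0], 0, 6]]}}

```text
time: 12.62
ee_pos: [0.5878, -0.1535, 0.0983]
tcp_rot: [-0.0, -0.131, 0.991, 0.0]
contact_force: [-0.2, -0.4, -0.6]
grip_width: 0.0099
finger_force: 45.0
```

{"fn": "carry_out", "kwargs": {"commands": [[[0, 0.5, 0], 0, 6], [[0, 1, 0], 0, 6], [[0, 1, 0], 0, 6]]}}

```text
time: 12.87
ee_pos: [0.5875, -0.1525, 0.0983]
tcp_rot: [-0.0, -0.131, 0.991, 0.0]
contact_force: [-1.0, 0.1, -0.4]
grip_width: 0.01
finger_force: 45.0
```

{"fn": "carry_out", "kwargs": {"commands": [[[0, 0.5, 0], 0, 6], [[0, 1, 0], 0, 6], [[0, 1, 0], 0, 6]]}}

```text
time: 13.12
ee_pos: [0.5874, -0.152, 0.0984]
tcp_rot: [0.0, -0.131, 0.991, -0.0]
contact_force: [-0.9, -1.7, -0.8]
grip_width: 0.0093
finger_force: 45.0
```

```bash
python3 - <<'E'
from h import *
state()
s=snapshot('scene')
cv2.imwrite('pics/c.png',cv2.resize(s['image'][260:350,400:500],(800,600)[:1]+(600,),interpolation=2))
E
```

```text
t13.12 p [ 587.4 -152.    98.4] yang105.05 z [ 4.e-04 -8.e-04 -1.e+00] F [-0.9 -1.7 -0.8] M [-0.24 -0.06  0.02] w9.3 g 45.0 q [-0.29  0.26  1.88 -0.    1.   -2.13]
```

View pics/c.png

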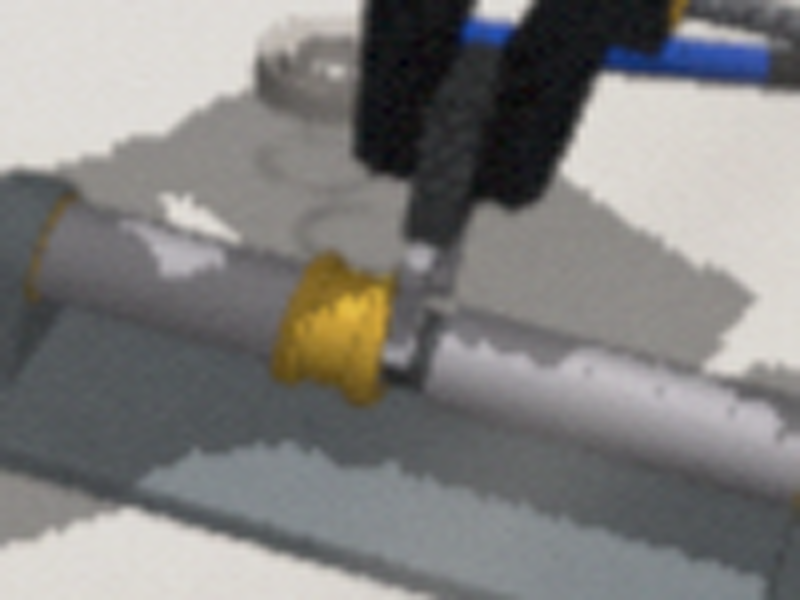

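The crop shows the clip's left side touching the pulley face at (393,310), with the groove below it at (405,370). The TCP stalled 0.5 mm short of its command with Fy -1.7 N and Mx -0.24 N m, which fits contact. I'll back off slightly and push down.

{"fn": "carry_out", "kwargs": {"commands": [[[0, -0.8, 0], 0, 6], [[0, -1.6, 0], 0, 6], [[0, -1.6, 2], 0, 6], [[0, -1.6, 4], 0, 6], [[0, -1.6, 6], 0, 6], [[0, -1.6, 6], 0, 6]]}}

```text
time: 13.67
ee_pos: [0.5878, -0.1531, 0.0922]
tcp_rot: [0.0, -0.131, 0.991, 0.0]
contact_force: [-0.2, 0.4, -0.3]
grip_width: 0.0095
finger_force: 45.0
```

{"fn": "carry_out", "kwargs": {"commands": [[[0, 0, 1], 0, 6], [[0, 0, 2], 0, 6], [[0, 0, 3], 0, 6], [[0, 0, 3], 0, 6]]}}

```text
time: 14.0
ee_pos: [0.5887, -0.1537, 0.0909]
tcp_rot: [0.001, -0.131, 0.991, -0.001]
contact_force: [-1.1, 0.6, 6.1]
grip_width: 0.0095
finger_force: 45.0
```

{"fn": "carry_out", "kwargs": {"commands": [[[0, 0, 1], 0, 6], [[0, 0, 2], 0, 6], [[0, 0, 2], 0, 6]]}}

```text
time: 14.25
ee_pos: [0.5888, -0.1539, 0.0892]
tcp_rot: [0.001, -0.131, 0.991, -0.001]
contact_force: [-1.4, -0.9, 7.0]
grip_width: 0.0097
finger_force: 45.0
```

{"fn": "carry_out", "kwargs": {"commands": [[[0, 0, 1], 0, 6], [[0, 0, 2], 0, 6], [[0, 0, 2], 0, 6]]}}

```text
time: 14.5
ee_pos: [0.5886, -0.1538, 0.0866]
tcp_rot: [0.001, -0.131, 0.991, -0.001]
contact_force: [-0.2, -0.9, 4.7]
grip_width: 0.0096
finger_force: 45.0
```

{"fn": "carry_out", "kwargs": {"commands": [[[0, 0, 1], 0, 6], [[0, 0, 2], 0, 6], [[0, 0, 2], 0, 6]]}}

```text
time: 14.75
ee_pos: [0.5879, -0.1533, 0.0833]
tcp_rot: [0.0, -0.131, 0.991, -0.0]
contact_force: [-0.2, -1.0, 1.6]
grip_width: 0.0091
finger_force: 45.0
```

{"fn": "carry_out", "kwargs": {"commands": [[[0, 0, 1], 0, 6], [[0, 0, 2], 0, 6], [[0, 0, 2], 0, 6]]}}

```text
time: 15.0
ee_pos: [0.5872, -0.1529, 0.0802]
tcp_rot: [-0.001, -0.131, 0.991, 0.0]
contact_force: [2.1, -0.6, -2.7]
grip_width: 0.0099
finger_force: 45.0
```

{"fn": "carry_out", "kwargs": {"commands": [[[0, 0, 1], 0, 6], [[0, 0, 2], 0, 6], [[0, 0, 2], 0, 6]]}}

```text
time: 15.25
ee_pos: [0.5871, -0.1529, 0.0782]
tcp_rot: [-0.001, -0.131, 0.991, 0.0]
contact_force: [1.1, -1.1, -5.6]
grip_width: 0.0099
finger_force: 45.0
```

{"fn": "carry_out", "kwargs": {"commands": [[[0, 0, 1], 0, 6], [[0, 0, 2], 0, 6], [[0, 0, 2], 0, 6]]}}

```text
time: 15.5
ee_pos: [0.5873, -0.1531, 0.0767]
tcp_rot: [-0.0, -0.131, 0.991, 0.0]
contact_force: [1.0, 0.2, -5.3]
grip_width: 0.01
finger_force: 45.0
```

{"fn": "carry_out", "kwargs": {"commands": [[[0, 0, 1], 0, 6], [[0, 0, 2], 0, 6], [[0, 0, 2], 0, 6]]}}

```text
time: 15.75
ee_pos: [0.5877, -0.1532, 0.0753]
tcp_rot: [-0.0, -0.131, 0.991, 0.0]
contact_force: [-0.2, 0.9, -3.3]
grip_width: 0.0095
finger_force: 45.0
```

{"fn": "carry_out", "kwargs": {"commands": [[[0, 0, 1], 0, 6], [[0, 0, 2], 0, 6], [[0, 0, 2], 0, 6]]}}

```text
time: 16.0
ee_pos: [0.5883, -0.1534, 0.0751]
tcp_rot: [0.0, -0.131, 0.991, -0.0]
contact_force: [-2.6, 1.2, 6.5]
grip_width: 0.0097
finger_force: 45.0
```

{"fn": "carry_out", "kwargs": {"commands": [[[0, 0, 1], 0, 6], [[0, 0, 1.5], 0, 6], [[0, 0, 1.5], 0, 6]]}}

```text
time: 16.25
ee_pos: [0.5886, -0.1535, 0.0748]
tcp_rot: [0.001, -0.131, 0.991, -0.0]
contact_force: [-4.5, 1.2, 12.4]
grip_width: 0.0097
finger_force: 45.0
```

It hit a hard stop at TCP z 75 mm after snapping, which is the home height. I'll relax the push, open and retreat.

{"fn": "carry_out", "kwargs": {"commands": [[[0, 0, -1.5], 0, 6], [[0, 0, -2.5], 0, 6], [[0, 0, -2.5], 0, 6], [[0, 0, -2.5], 0, 20], [[0, 0, -2.5], 0, 40], [[0, 0, -2.5], 0, 40], [[0, 0, -2.5], 0, 40]]}}

```text
time: 16.83
ee_pos: [0.5876, -0.1531, 0.074]
tcp_rot: [-0.0, -0.131, 0.991, 0.0]
contact_force: [-0.7, -0.3, -0.4]
grip_width: 0.0343
finger_force: 0.0
```

```bash
python3 - <<'E'
from h import *
state()
E
```

```text
t16.83 p [ 587.6 -153.1   74. ] yang105.04 z [-4.e-04  2.e-04 -1.e+00] F [-0.7 -0.3 -0.4] M [ 0.01 -0.    0.03] w34.3 g 0.0 q [-0.3   0.29  1.9   0.    0.95 -2.13]
```

{"fn": "carry_out", "kwargs": {"commands": [[[0, 0, -5], 0, 40], [[0, 0, -20], 0, 40], [[0, 0, -50], 0, 40], [[0, 0, -80], 0, 40], [[0, -30, -100], 0, 40], [[0, -70, -110], 0, 40], [[0, -110, -110], 0, 40], [[0, -110, -110], 0, 40]]}}

```text
time: 17.5
ee_pos: [0.6185, -0.2661, 0.1867]
tcp_rot: [0.002, -0.129, 0.992, -0.003]
contact_force: [0.4, -0.6, 0.3]
grip_width: 0.0403
finger_force: 0.0
```

```bash
python3 - <<'E'
from h import *
state()
s=snapshot('scene');t=snapshot('top')
for p in(s,t):
    for l in('clip_tab','clip_bore','spindle_mid','setup_block','ring_gauge_1','loupe'): print(l,[(np.round(d['at'],4),round(d['score'],2)) for d in landmark_of(l,p)[:2]])
cv2.imwrite('pics/d.png',np.hstack([cv2.resize(s['image'][240:340,390:490],(400,400),interpolation=2),cv2.resize(cv2.convertScaleAbs(t['image'][170:270,375:475],alpha=1.4),(400,400),interpolation=2)]))
E
```

```text
t17.50 p [ 618.5 -266.1  186.7] yang104.86 z [ 0.0051 -0.0054 -1.    ] F [ 0.4 -0.6  0.3] M [ 0.02 -0.    0.03] w40.3 g 0.0 q [-0.44  0.29  1.67 -0.    1.18 -2.27]
clip_tab [(array([ 0.5857, -0.1541,  0.0894]), 0.74), (array([ 7.143e-01, -5.930e-02,  5.000e-04]), 0.32)]
clip_bore [(array([ 0.5846, -0.1573,  0.0462]), 0.72)]
spindle_mid [(array([0.4343, 0.2585, 0.0295]), 0.58), (array([ 0.5856, -0.1585,  0.0472]), 0.57)]
setup_block [(array([ 3.834e-01, -3.900e-02, -1.000e-04]), 0.86)]
ring_gauge_1 [(array([ 0.718 , -0.0595, -0.001 ]), 0.63)]
loupe [(array([ 0.3989,  0.1005, -0.0059]), 0.68)]
clip_tab [(array([ 0.5859, -0.1533,  0.0915]), 0.52)]
clip_bore [(array([ 0.3992,  0.1038, -0.001 ]), 0.58), (array([ 0.5817, -0.1534,  0.0461]), 0.49)]
spindle_mid [(array([0.4277, 0.2537, 0.0352]), 0.78), (array([ 0.5818, -0.1568,  0.0462]), 0.58)]
setup_block [(array([ 0.3788, -0.0327, -0.0015]), 0.74)]
ring_gauge_1 [(array([ 7.106e-01, -6.110e-02,  4.000e-04]), 0.53)]
loupe [(array([4.001e-01, 1.036e-01, 1.000e-04]), 0.65)]
```

View pics/d.png

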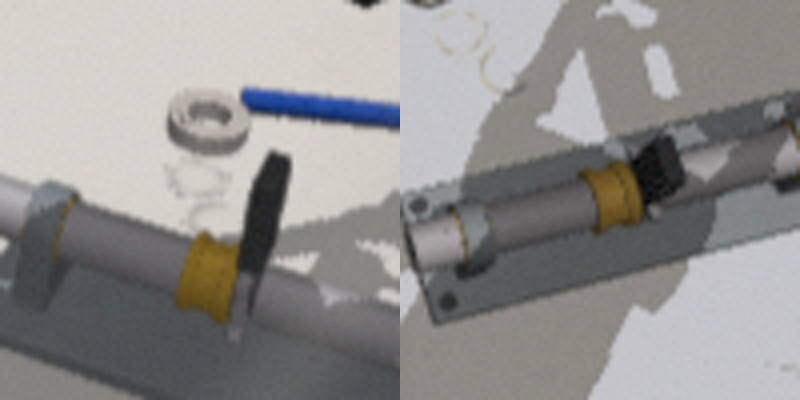

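The clip sits in the groove against the pulley face at (240,290), with its tab upright and at home height (z about 0.090 m). The bystanders are where they were, and the robot is clear.

```bash
python3 -c "
from rig import *
print(job_done())"
```

```text
the job is handed in; nothing more can be done
None
```

The clip is snapped home in the groove against the pulley's face with its tab upright, let go with the arm clear at 17.5 s, bystanders unmoved and the highest force read 13 N; the job is handed in, no verdict shown.

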